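# Clamp a gift box in the ribbon jig and lock its toggle

### The arm

A 6-joint arm with a two-finger parallel gripper is mounted at the origin on a cart in front of the work surface, level with it; the furniture and walls round the work are solid. World frame = base frame: x ahead of the robot, y to its left, z up, the work surface at z = 0. Lengths are in mm, angles in rad, forces in N, time in s.
With the tool pointing down it reaches from about 400 to 925 mm from the base axis. Payload 12.5 kg.
Tool frame: the origin (TCP) lies at the very end of the fingers, on their centre line; the grasp point (between the pads) lies grip_depth behind it (grip_depth is the distance from the TCP to the grasp point, in mm); z points along the fingers, y is the line along which they close (so a half turn about z gives the same grasp; the last joint's range is limited). The gripper opens to 95 mm and grips with 3 to 60 N. Pads are 20 mm wide; open, the fingers measure 119 mm over their backs; the gripper's body (75 mm by 180 mm) begins 59 mm behind the grasp point.
Start: joints at [1.233, 0.491, 1.559, -0, 1.092, -0.106], TCP at [143.563, 608.306, 214.661] pointing down, gripper open.
Joint ranges: [-3.1, 3.1], [-0.84, 2.19], [0.05, 2.79], [-1.13, 4.28], [0.06, 2.93], [-2.69, 2.69]. Speed limits (rad/s): [2.22, 2.22, 2.79, 3.14, 3.14, 3.14].

### API

Orientations are given as [roll, pitch, yaw] about the fixed x, y, z axes, in that order (R = Rz(yaw) Ry(pitch) Rx(roll)).
In Python, from cell import state, read_camera, job_done, grip_depth gives the robot as it stands.
- The arm moves only by the tool drive_tool, never from a script. Its argument "targets" is a list of rows, each an object with "jaw": the opening, from 0 (shut) to 1 (fully open); "travel": the shift along the tool's x, y, z in m, a list of three; "twist": the turn about the tool's z in rad. In form: [{"jaw": jaw, "travel": [tx, ty, tz], "twist": twist}, ...]. A call has 1 to 8 rows; each row is the pose to reach, as a shift and turn from the pose commanded when the call began, along the tool's axes at that moment; what a row does not reach only later rows make up. A row lasts 1/12 s, in which the tool goes at most 41.7 mm and 7.16 degrees, less where a joint would pass 70% of its speed; a pose out of reach is approached as far as the arm can. A call with a gripper value outside its range is refused whole. The fingers move at their own pace and stop on an object; the grip force is fixed at half the most. Time passes only in rows, so rows that repeat a pose let the fingers close. It gives the time, the measured TCP pose, the force, the opening and the grip force at its end, in the units of the state.
- state(): the state, without advancing time (a new reading comes with each control period).
- read_camera(name): name is "scene" or "top"; returns a dict with "frame" (400x640x3 uint8, red, green, blue), "fx", "fy", "cx", "cy" (pixels), "R" (3x3) and "t" (3): a world point X has camera coordinates R X + t. Camera axes: x right, y down, z forward; pixel columns grow to the right and rows downward; lengths in mm; the calibration is good to about 2 mm. A picture is of the moment at which its call begins. There is no depth.
- job_done(): hands the job in; it is judged then, once.
The state is a dict: "t": time; "joints": joint angles; "qvel": joint speeds; "tau": joint torques, N m; "eef_pos": TCP position; "tcp_rot": TCP orientation; "ft_force": force on the tool from outside, world axes, zero at the start; "moment": the same for the moment, N m; "opening": opening from 0.0 (shut) to 1.0 (fully open); "grip_force": force on a finger pad.
Only numpy, scipy, OpenCV 4.12 (cv2) and the standard library are available. Lean on these libraries where they do the work, as an engineer would, in place of code of your own. Each camera call takes 0.05 s, during which the arm holds its last target. There are 200 camera calls.

### The job

Take the small dark gift box that lies to the right of the wooden ribbon-tying jig and set it flat and centred on the bed of the jig, its long side running from the fence to the cork-faced jaw, and let go of it. Then lift the spring collar on the jig's lever, swing the lever over towards the box until it meets its stop, and let the collar drop so that the lever is locked there with the box clamped. Do not shove the other things on the table about.

Things in the scene. Friction and masses are not known exactly. Their poses are not given: they have to be found in the camera images.
- box_center (a point): Centre of the loose gift box (dark brown sides, grey lid that does not come off), 62 mm along its own x, 85 mm along its own y, 50 mm high; about 0.08 to 0.18 kg. It can be gripped across the 62 mm.
- bed_center (a point): Fixed: where the box's centre is when it lies flat on the bed, centred, one end (either) against the fence; 25 mm above the bed, 37 above the table. Axes are the jig's: y runs from fence to jaw to lever, x across, z up. Fence face (90 mm wide, top 42 mm above the table) at y = -42.5 mm from here. The sides are open; the base board is 110 mm wide, 12 mm thick.
- jaw (a joint): Travel of the jaw towards the fence in m, driven by the lever (26 mm per rad). At 0 its cork pad (70 mm wide, top 42 mm above the table) stands at y = +58.5 mm from bed_center, so the 85 mm box has 16 mm of play. As it closes it pushes the box home against the fence and squares it.
- lever_hinge (a point): Fixed: middle of the lever's hinge, 48 mm above the table, 172.5 mm from bed_center along the jig's y. Its x axis is the hinge axis; turning right-handed about +x leans the lever towards the box. The lever is a 12 mm round stem, its cap (18 mm across) 113 mm from the hinge. Steel gate walls beside it reach 50 mm from the hinge, within 28 mm of the lever's plane.
- collar_grip (a point): Point on the axis of the black collar (28 mm diameter, 46 long) sliding on the lever, 12 mm below its upper end, 74 mm from the hinge when down: grip here, a pad on each side along x (the hinge axis). z runs up along the lever. Two steel lugs stick out along x at its lower end (to 24 mm from the axis), their upper side 24 mm below this point.
- lever (a joint): Lever angle, rad: 0 = open, leaning 0.45 rad from upright, away from the box; grows as it swings towards the box. The shut notch with its firm stop lies somewhere from 0.75 to 0.95 (set differently each time): swing until the stop is felt. Friction and springs need 4 to 8 N at the collar; clearly more means the stop or the gate.
- collar (a joint): Lift of the collar along the lever, m: 0 = down, 0.016 = upper stop. A spring pulls it down, 6 N at the bottom, 9 N at the top. Down, its lugs stand in a notch and lock the lever; they leave it at about 0.007 and clear the whole gate from 0.011. In the shut notch it snaps below 0.003; let go too early it rests on the gate at 0.006 or more and can be gripped again.
- pad (a joint): Compression of the sprung cork pad on the jaw in m: 0 = nothing clamped, about 0.003 to 0.009 with the box clamped (1.2 N per mm).
- stamp_2: Wooden rubber stamp, 35 x 50 x 74 mm, origin under its centre. Leave alone.
- ink_tin: Round ink tin, 62 mm diameter, 20 mm high, origin under its centre. Leave alone.
- washi_4: Roll of paper tape, 54 mm diameter, 15 mm high, origin under its centre. Leave alone.
- counter_bell: Brass counter bell, 84 mm diameter, 66 mm high, origin under its centre. Leave alone.
- ribbon_1: Ribbon spool lying flat, 85 x 78 x 30 mm, origin under its centre. Leave alone.
- note_pack_2: Pack of cream cards, 101 x 129 x 35 mm, origin under its centre. Leave alone.
Things that resemble listed ones, but are neither listed nor needed, are in the scene too. Leave any green, purple or red look-alike of the part that bears box_center alone.

How it is judged (in metres and radians):
On the way, in this order (a step that is already met when the one before it is completed fails the run):
1. the box stands flat on the bed between fence and jaw, within 15 mm of the middle and 0.2 rad of square, released, while the lever is open (x of box_center in the frame of bed_center between -0.015 and 0.015 m and y of box_center in the frame of bed_center between -0.006 and 0.022 m and z of box_center in the frame of bed_center between -0.004 and 0.004 m and angle between the y axis of box_center and the y axis of bed_center, either way round below 0.2 rad and contact force between the fingers and gift_box below 0.1 N and value of joint lever below 0.12 rad), for 0.2 s.
2. the collar is lifted out of its notch (over 6 mm) while the lever is still in its open notch (value of joint collar above 0.006 m and value of joint lever below 0.15 rad), for 0.05 s.
At the end, for the whole second after the job is handed in: Lever over in its shut notch (past 0.66 rad), collar down (under 4 mm), jaw pad pressed in over 1.5 mm by the box; the box at rest, flat on the bed and against the fence (within 5 mm), within 17 mm of the middle across the jig and 0.06 rad of square (value of joint lever above 0.66 rad and value of joint collar below 0.004 m and value of joint pad above 0.0015 m and x of box_center in the frame of bed_center between -0.017 and 0.017 m and y of box_center in the frame of bed_center between -0.005 and 0.005 m and z of box_center in the frame of bed_center between -0.004 and 0.004 m and angle between the y axis of box_center and the y axis of bed_center, either way round below 0.06 rad and linear speed of gift_box below 0.02 m/s and velocity of joint lever below 0.05 rad/s); the robot touches nothing.
It fails at once if a bystander is shoved by more than 40 mm (distance of any of stamp_2, ink_tin, washi_4, counter_bell, ribbon_1, note_pack_2 from where it was at the start of the episode above 0.04 m).
It fails at once if the box is tipped over (angle between box_center's own z axis and vertical above 0.6 rad).
It also fails if it takes over 59 s, if anything falls off the work surface, if the arm or the gripper's body presses on something with over 40 N, if the wrist force passes 120 N, or if a joint passes its speed limit or range.

## Working session

There is one attempt and no reset: what is moved stays moved. The work goes in short steps, Python scripts to look and compute and a tool call to move; the robot and the scene stay as the last step left them, time stands still between calls to the robot, and variables do not carry over. Pictures are saved under pics/ and viewed, at most 10 in all, crops included, and the job is handed in when it is done.

Besides the shell and the picture viewer there is one more tool, called as name(argument=value, ...) on one line, values as JSON. drive_tool: Moves the arm, as the interface text tells. Its arguments: {"type":"object","properties":{"targets":{"type":"array"}},"required":["targets"]}

```bash
mkdir -p pics; python3 - <<'E'
from cell import *
import cv2,numpy as np
print(state(),grip_depth)
for n in("scene","top"):
    c=read_camera(n); cv2.imwrite(f"pics/{n}0.png",c["frame"][:,:,::-1]); print(n,c["fx"],c["fy"],c["cx"],c["cy"],np.round(c["R"],4).tolist(),c["t"])
E
```

```text
{'t': 0.0, 'joints': array([ 1.23338914e+00,  4.91558577e-01,  1.55946131e+00,  3.96701019e-06,
        1.09170902e+00, -1.05580285e-01]), 'qvel': array([ 0.00034436,  0.00115649,  0.00076587,  0.00042326, -0.00071797,
       -0.00090662]), 'tau': array([ 1.89637984e-03, -6.12669969e+01, -2.58182931e+01,  6.93268608e-02,
        4.83050756e-02, -1.10080869e-04]), 'eef_pos': array([143.47842671, 608.04904038, 214.05827886]), 'tcp_rot': array([-3.14046310e+00, -1.23242043e-04,  2.90976385e+00]), 'ft_force': array([-0.19498173,  0.50377789, -0.15214149]), 'moment': array([-0.01067929, -0.00316577, -0.00823216]), 'grip_force': 0.0, 'opening': 1.0011295664552478} 18.8
scene 451.4472941196155 451.4472941196155 324.00695354057626 197.754177905403 [[0.5934, -0.8047, -0.0156], [-0.6022, -0.4311, -0.6719], [0.534, 0.4081, -0.7404]] [-397.36218654  340.56281115 1650.48699345]
top 518.5603168049237 518.5603168049237 321.5407345361053 207.4329190047951 [[-0.021, -0.9998, -0.0041], [-0.9967, 0.0213, -0.0782], [0.0783, 0.0025, -0.9969]] [ -97.93597258  541.16879661 1984.66286656]
```

View pics/scene0.png

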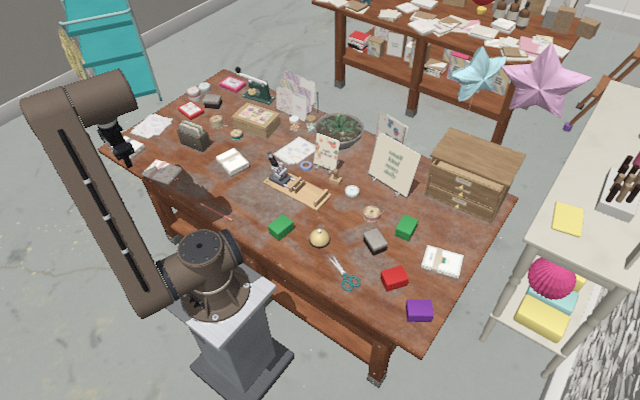

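View pics/top0.png

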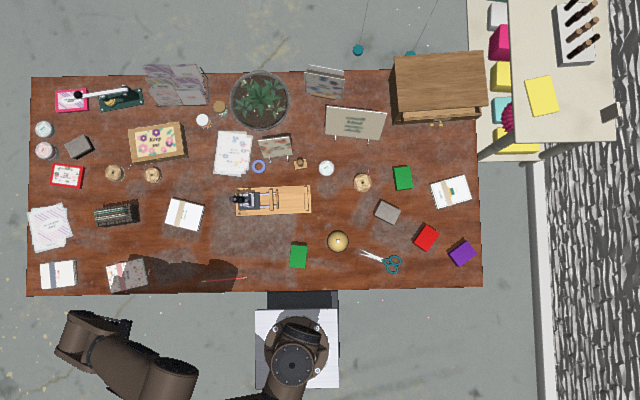

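The top view shows the jig around (272,200) with its lever on the left, and the dark box around (387,211). I'll enlarge both views.

```bash
cat > h.py <<'E'
from cell import *
import cv2,numpy as np
def ray(c,u,v,z):
    d=c["R"].T@np.array([(u-c["cx"])/c["fx"],(v-c["cy"])/c["fy"],1]); o=-c["R"].T@c["t"]
    return (o+d*(z-o[2])/d[2])
def proj(c,X):
    p=c["R"]@np.array(X,float)+c["t"]; return np.array([p[0]/p[2]*c["fx"]+c["cx"],p[1]/p[2]*c["fy"]+c["cy"]])
def crop(c,name,x0,y0,x1,y1,s):
    cv2.imwrite("pics/"+name,cv2.resize(c["frame"][y0:y1,x0:x1,::-1],None,fx=s,fy=s,interpolation=cv2.INTER_CUBIC))
E
python3 - <<'E'
from h import *
crop(read_camera("top"),"t1.png",225,170,415,245,4.2)
crop(read_camera("scene"),"s1.png",255,145,395,255,5)
E
```

```text
(no output)
```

View pics/t1.png

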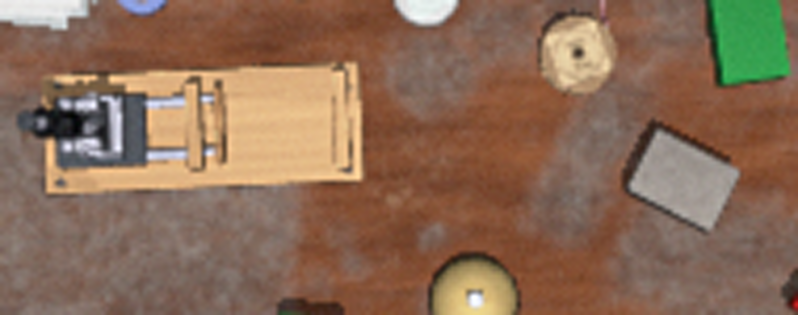

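View pics/s1.png

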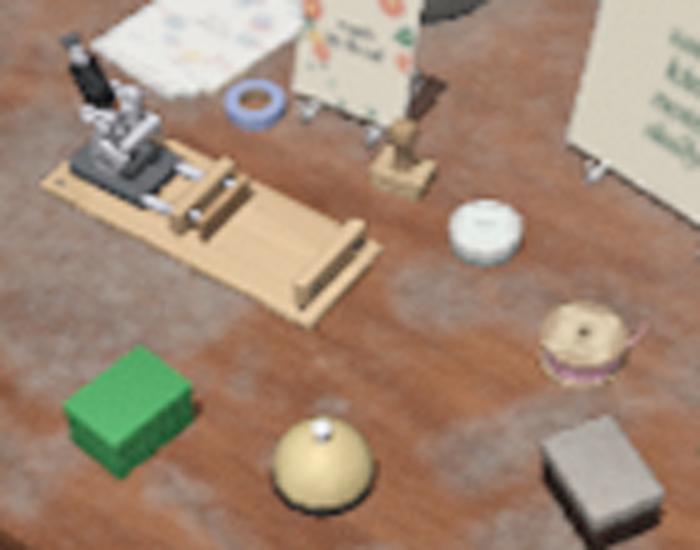

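The crops show:
- **Lid corners** in t1 are about (657,127), (740,170), (709,232) and (630,187).
- **Jig base corners** are about (43,78), (357,62), (362,180) and (47,194).
- **Fence face** is at x≈334, the pad at x≈225.
- **Lever cap** is at (28,121) in t1, and at (70,42) in s1.

```bash
python3 - <<'E'
from h import *
T=read_camera("top");S=read_camera("scene")
t=lambda p,z:ray(T,225+(p[0]+.5)/4.2-.5,170+(p[1]+.5)/4.2-.5,z)
s=lambda p,z:ray(S,255+(p[0]+.5)/5-.5,145+(p[1]+.5)/5-.5,z)
L=np.array([t(p,50) for p in[(657,127),(740,170),(709,232),(630,187)]])
print("box",L.mean(0),"long yaw",[np.arctan2(*(d[1::-1])) for d in(L[1]-L[0],L[2]-L[3])],[np.linalg.norm(L[i]-L[i-1]) for i in range(4)])
L=np.array([s(p,50) for p in[(543,457),(606,418),(662,488),(597,532)]]);print("box s",L.mean(0))
B=np.array([t(p,12) for p in[(43,78),(357,62),(362,180),(47,194)]]);print(B.round(1).tolist())
Bs=np.array([s(p,12) for p in[(382,245),(308,325),(40,183)]]);print("s",Bs.round(1).tolist())
print("fence",t((334,120),42),"pad",t((225,120),42))
d=(B[0]+B[3]-B[1]-B[2])/2; print("jig y yaw",np.arctan2(d[1],d[0]),[np.arctan2(*((a-b)[1::-1])) for a,b in((B[0],B[1]),(B[3],B[2]))])
E
```

```text
box [ 513.03252496 -360.01076958   50.        ] long yaw [np.float64(-2.073977767314354), np.float64(-2.112862002044197)] [np.float64(60.023938297687295), np.float64(84.49284537978828), np.float64(63.12855275934381), np.float64(81.98877915618576)]
box s [ 506.25639577 -364.81467608   50.        ]
[[622.1, 227.0, 12.0], [630.8, -64.8, 12.0], [520.9, -67.3, 12.0], [514.2, 224.1, 12.0]]
s [[629.9, -67.0, 12.0], [519.9, -70.0, 12.0], [513.9, 224.2, 12.0]]
fence [574.27357071 -43.51546795  42.        ] pad [576.40695623  55.97343131  42.        ]
jig y yaw 1.597242039638759 [np.float64(1.6004915885955802), np.float64(1.5939882197791326)]
```

drive_tool(targets=[{"jaw":1,"travel":[-0.28,-0.13,-0.03],"twist":0.9},{"jaw":1,"travel":[-0.28,-0.13,-0.03],"twist":0.9},{"jaw":1,"travel":[-0.28,-0.13,-0.03],"twist":0.9},{"jaw":1,"travel":[-0.28,-0.13,-0.03],"twist":0.9},{"jaw":1,"travel":[-0.28,-0.13,-0.03],"twist":0.9},{"jaw":1,"travel":[-0.28,-0.13,-0.03],"twist":0.9},{"jaw":1,"travel":[-0.28,-0.13,-0.03],"twist":0.9},{"jaw":1,"travel":[-0.28,-0.13,-0.03],"twist":0.9}])

```text
t: 0.97
eef_pos: [389.3, 414.8, 245.2]
tcp_rot: [3.14, 0.0, 2.0]
ft_force: [0.2, 0.4, 0.3]
opening: 0.999
grip_force: 0.0
```

```bash
cat > g.py <<'E'
import sys
from h import *
a=[float(v) for v in sys.argv[1:]]; s=state(); p=s["eef_pos"]; y=s["tcp_rot"][2]
d=np.array(a[:3])-p; c,n=np.cos(y),np.sin(y)
print("pos",p.round(1),"yaw",round(y,4),"ft",s["ft_force"].round(1),"travel m",np.round(np.array([d[0]*c+d[1]*n,d[0]*n-d[1]*c,-d[2]])/1000,4),"twist",round((y-a[3]+np.pi)%(2*np.pi)-np.pi,4),"rows",np.linalg.norm(d)/41.7, s["t"])
E
python3 g.py 520 -60 245 1.05
```

```text
pos [389.3 414.8 245.2] yaw 2.0 ft [0.2 0.4 0.3] travel m [-4.862e-01 -7.880e-02  2.000e-04] twist 0.95 rows 11.810394452144074 0.9667
```

drive_tool(targets=[{"jaw":1,"travel":[-0.32,-0.052,0],"twist":0.95},{"jaw":1,"travel":[-0.32,-0.052,0],"twist":0.95},{"jaw":1,"travel":[-0.32,-0.052,0],"twist":0.95},{"jaw":1,"travel":[-0.32,-0.052,0],"twist":0.95},{"jaw":1,"travel":[-0.32,-0.052,0],"twist":0.95},{"jaw":1,"travel":[-0.32,-0.052,0],"twist":0.95},{"jaw":1,"travel":[-0.32,-0.052,0],"twist":0.95},{"jaw":1,"travel":[-0.32,-0.052,0],"twist":0.95}])

```text
t: 1.63
eef_pos: [475.5, 103.1, 244.8]
tcp_rot: [3.141, -0.0, 1.052]
ft_force: [0.2, -0.7, -0.9]
opening: 1.001
grip_force: 0.0
```

```bash
python3 g.py 510 -362 220 1.05
```

```text
pos [475.5 103.1 244.8] yaw 1.0522 ft [ 0.2 -0.7 -0.9] travel m [-0.3868  0.2605  0.0248] twist 0.0022 rows 11.198982376092632 1.6333
```

drive_tool(targets=[{"jaw":1,"travel":[-0.26,0.174,0],"twist":0},{"jaw":1,"travel":[-0.26,0.174,0],"twist":0},{"jaw":1,"travel":[-0.26,0.174,0],"twist":0},{"jaw":1,"travel":[-0.26,0.174,0],"twist":0},{"jaw":1,"travel":[-0.26,0.174,0],"twist":0},{"jaw":1,"travel":[-0.26,0.174,0],"twist":0},{"jaw":1,"travel":[-0.26,0.174,0],"twist":0},{"jaw":1,"travel":[-0.26,0.174,0],"twist":0}])

```text
t: 2.3
eef_pos: [499.7, -210.2, 244.5]
tcp_rot: [3.141, 0.0, 1.058]
ft_force: [0.3, 0.5, 0.1]
opening: 1.0
grip_force: 0.0
```

drive_tool(targets=[{"jaw":1,"travel":[-0.127,0.0865,0.06],"twist":0},{"jaw":1,"travel":[-0.127,0.0865,0.06],"twist":0},{"jaw":1,"travel":[-0.127,0.0865,0.06],"twist":0},{"jaw":1,"travel":[-0.127,0.0865,0.06],"twist":0},{"jaw":1,"travel":[-0.127,0.0865,0.06],"twist":0},{"jaw":1,"travel":[-0.127,0.0865,0.06],"twist":0},{"jaw":1,"travel":[-0.127,0.0865,0.06],"twist":0}])

```text
t: 2.88
eef_pos: [512.9, -358.9, 184.5]
tcp_rot: [-3.141, -0.0, 1.059]
ft_force: [0.7, 1.3, -0.5]
opening: 1.0
grip_force: 0.0
```

```bash
python3 g.py 510 -362 22 1.05; python3 - <<'E'
from h import *
S=read_camera("scene");crop(S,"s2.png",320,170,440,290,5); print(proj(S,state()["eef_pos"]))
E
```

```text
pos [ 512.9 -358.9  184.5] yaw 1.0594 ft [ 0.7  1.3 -0.5] travel m [-0.0041 -0.001   0.1625] twist 0.0094 rows 3.897471313156262 2.8833
[377.02084029 214.72638871]
```

View pics/s2.png

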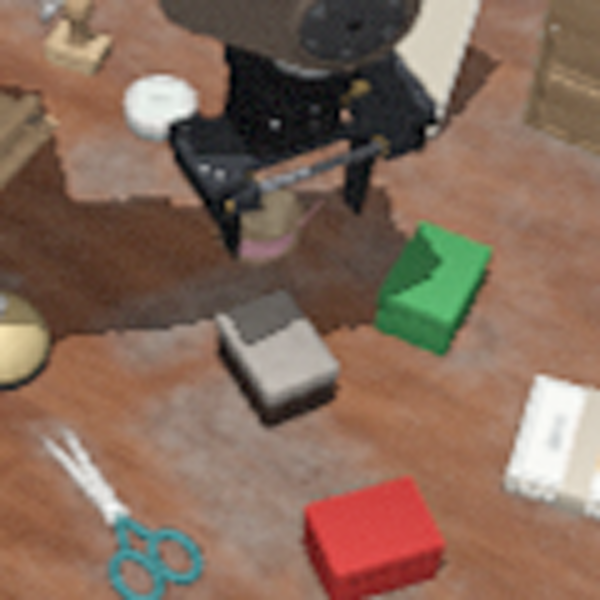

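The view shows the open fingers straddling the line of the box and square to it. I'll descend and grip.

drive_tool(targets=[{"jaw":1,"travel":[-0.004,-0.001,0.04],"twist":0.01},{"jaw":1,"travel":[-0.004,-0.001,0.08],"twist":0.01},{"jaw":1,"travel":[-0.004,-0.001,0.12],"twist":0.01},{"jaw":1,"travel":[-0.004,-0.001,0.145],"twist":0.01},{"jaw":1,"travel":[-0.004,-0.001,0.162],"twist":0.01},{"jaw":1,"travel":[-0.004,-0.001,0.162],"twist":0.01}])

```text
t: 3.43
eef_pos: [509.6, -360.1, 20.1]
tcp_rot: [-3.137, -0.001, 1.051]
ft_force: [-1.0, 0.3, -0.6]
opening: 1.002
grip_force: 0.0
```

drive_tool(targets=[{"jaw":0.5,"travel":[0,0,0],"twist":0},{"jaw":0.5,"travel":[0,0,0],"twist":0},{"jaw":0.5,"travel":[0,0,0],"twist":0},{"jaw":0.5,"travel":[0,0,0],"twist":0},{"jaw":0.5,"travel":[0,0,0],"twist":0},{"jaw":0.5,"travel":[0,0,0],"twist":0}])

```text
t: 3.93
eef_pos: [510.5, -362.4, 23.5]
tcp_rot: [3.141, 0.0, 1.05]
ft_force: [0.6, 1.2, 7.0]
opening: 0.655
grip_force: 29.9
```

```bash
python3 g.py 574 -2 110 1.597; python3 - <<'E'
from h import *
S=read_camera("scene");crop(S,"s3.png",330,195,430,275,7); p=state()["eef_pos"]; 
for a,b in((1,1),(1,-1),(-1,-1),(-1,1)):
  y=1.05; q=np.array([p[0],p[1],50])+a*42.5*np.array([np.cos(y),np.sin(y),0])+b*31*np.array([-np.sin(y),np.cos(y),0]); print((proj(S,q)-[330,195])*7)
E
```

```text
pos [ 510.5 -362.4   23.5] yaw 1.0499 ft [0.6 1.2 7. ] travel m [ 0.3442 -0.1243 -0.0865] twist -0.5471 rows 9.017212081841967 3.9333
[229.59326838 265.23031014]
[328.27736459 228.96144987]
[402.52378919 340.5806559 ]
[301.49155531 379.02766944]
```

View pics/s3.png

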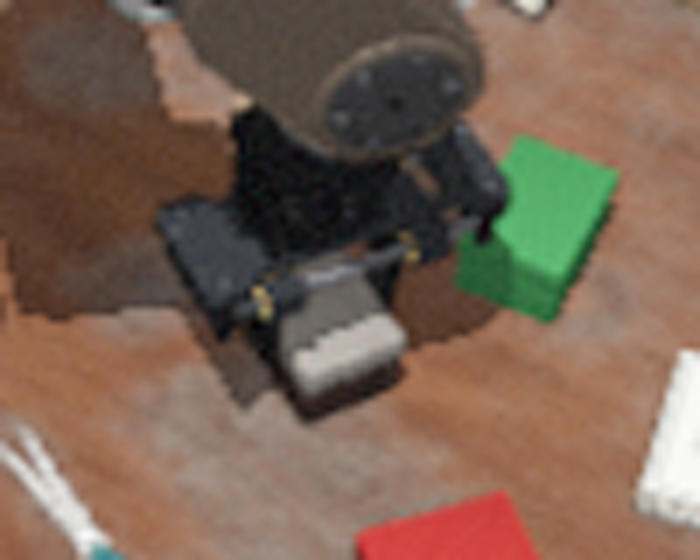

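Gripped: the lid front edge lies where predicted, within about 3 mm. Lifting and carrying it to the jig.

drive_tool(targets=[{"jaw":0.5,"travel":[0,0,-0.03],"twist":0},{"jaw":0.5,"travel":[0,0,-0.07],"twist":0},{"jaw":0.5,"travel":[0.02,-0.008,-0.1],"twist":-0.05},{"jaw":0.5,"travel":[0.05,-0.02,-0.105],"twist":-0.15},{"jaw":0.5,"travel":[0.08,-0.03,-0.105],"twist":-0.22},{"jaw":0.5,"travel":[0.115,-0.042,-0.105],"twist":-0.3},{"jaw":0.5,"travel":[0.15,-0.055,-0.105],"twist":-0.4},{"jaw":0.5,"travel":[0.185,-0.068,-0.105],"twist":-0.5}])

```text
t: 4.65
eef_pos: [543.3, -166.4, 127.8]
tcp_rot: [3.141, -0.0, 1.554]
ft_force: [0.7, 0.3, -2.0]
opening: 0.651
grip_force: 29.8
```

```bash
python3 g.py 574 7 110 1.597
```

```text
pos [ 543.3 -166.4  127.8] yaw 1.554 ft [ 0.7  0.3 -2. ] travel m [0.1739 0.0278 0.0178] twist -0.043 rows 4.244784224117919 4.65
```

drive_tool(targets=[{"jaw":0.5,"travel":[0.035,0.006,0],"twist":-0.01},{"jaw":0.5,"travel":[0.07,0.011,0],"twist":-0.02},{"jaw":0.5,"travel":[0.105,0.017,0.005],"twist":-0.03},{"jaw":0.5,"travel":[0.14,0.023,0.012],"twist":-0.04},{"jaw":0.5,"travel":[0.165,0.027,0.018],"twist":-0.043},{"jaw":0.5,"travel":[0.174,0.028,0.018],"twist":-0.043},{"jaw":0.5,"travel":[0.174,0.028,0.018],"twist":-0.043},{"jaw":0.5,"travel":[0.174,0.028,0.018],"twist":-0.043}])

```text
t: 5.32
eef_pos: [575.0, 5.1, 109.7]
tcp_rot: [-3.142, 0.0, 1.594]
ft_force: [-1.9, -1.0, -2.3]
opening: 0.648
grip_force: 29.8
```

```bash
python3 g.py 574 7 36 1.597; python3 - <<'E'
from h import *
S=read_camera("scene");crop(S,"s4.png",250,140,350,220,7)
E
```

```text
pos [575.    5.1 109.7] yaw 1.5935 ft [-1.9 -1.  -2.3] travel m [ 0.0019 -0.0009  0.0737] twist -0.0035 rows 1.7688859599296642 5.3167
```

View pics/s4.png

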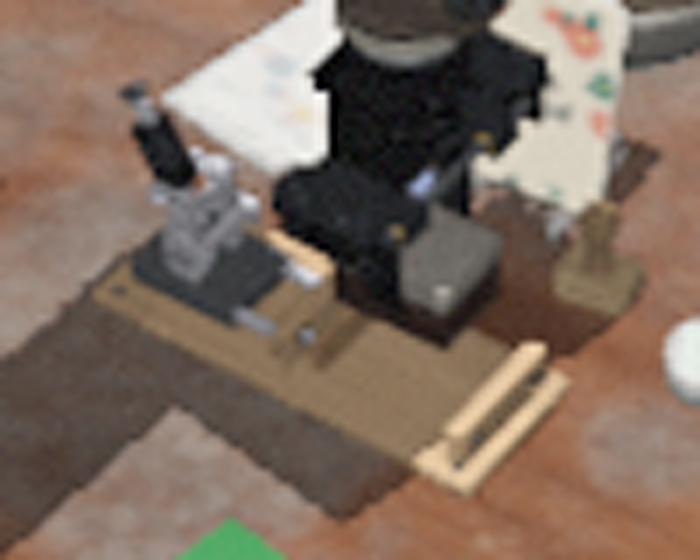

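The box hangs square over the bed between fence and jaw. Lowering.

drive_tool(targets=[{"jaw":0.5,"travel":[0.001,-0.001,0.025],"twist":-0.003},{"jaw":0.5,"travel":[0.002,-0.001,0.045],"twist":-0.003},{"jaw":0.5,"travel":[0.002,-0.001,0.06],"twist":-0.003},{"jaw":0.5,"travel":[0.002,-0.001,0.068],"twist":-0.003},{"jaw":0.5,"travel":[0.002,-0.001,0.072],"twist":-0.003},{"jaw":0.5,"travel":[0.002,-0.001,0.074],"twist":-0.003},{"jaw":0.5,"travel":[0.002,-0.001,0.074],"twist":-0.003}])

```text
t: 5.95
eef_pos: [574.2, 6.8, 36.0]
tcp_rot: [3.141, 0.0, 1.595]
ft_force: [-0.8, -0.0, -2.5]
opening: 0.651
grip_force: 29.8
```

drive_tool(targets=[{"jaw":0.9,"travel":[0,0,0],"twist":0},{"jaw":0.9,"travel":[0,0,0],"twist":0},{"jaw":0.9,"travel":[0,0,0],"twist":0},{"jaw":0.9,"travel":[0,0,0],"twist":0},{"jaw":0.9,"travel":[0,0,-0.03],"twist":0},{"jaw":0.9,"travel":[0,0,-0.07],"twist":0},{"jaw":0.9,"travel":[0,0,-0.11],"twist":0},{"jaw":0.9,"travel":[0,0,-0.15],"twist":0}])

```text
t: 6.62
eef_pos: [573.6, 7.5, 187.6]
tcp_rot: [-3.141, -0.0, 1.596]
ft_force: [0.5, 0.2, 0.4]
opening: 0.902
grip_force: 0.0
```

```bash
python3 g.py 568.8 202.6 220 1.597
```

```text
pos [573.6   7.5 187.6] yaw 1.596 ft [0.5 0.2 0.4] travel m [ 1.952e-01  1.000e-04 -3.240e-02] twist -0.001 rows 4.744201656891578 6.6167
```

drive_tool(targets=[{"jaw":0.9,"travel":[0.01,0,-0.03],"twist":0},{"jaw":0.9,"travel":[0.045,0,-0.034],"twist":0},{"jaw":0.9,"travel":[0.08,0,-0.034],"twist":0},{"jaw":0.9,"travel":[0.12,0,-0.034],"twist":0},{"jaw":0.9,"travel":[0.16,0,-0.034],"twist":0},{"jaw":0.9,"travel":[0.195,0,-0.034],"twist":0},{"jaw":0.9,"travel":[0.195,0,-0.034],"twist":0}])

```text
t: 7.2
eef_pos: [568.4, 207.6, 219.9]
tcp_rot: [3.141, -0.001, 1.6]
ft_force: [-0.2, -0.4, -0.1]
opening: 0.895
grip_force: 0.0
```

```bash
python3 g.py 568.8 202.6 96 1.597; python3 - <<'E'
from h import *
S=read_camera("scene");T=read_camera("top")
a=cv2.resize(S["frame"][140:210,250:330,::-1],None,fx=5,fy=5,interpolation=2);b=cv2.resize(T["frame"][160:230,225:305,::-1],None,fx=5,fy=5,interpolation=2)
cv2.imwrite("pics/s5.png",np.hstack([a,b]))
j=np.array([-.0264,.9996,0])
h=np.array([569.6,170.4,48])
for r in(0,74,113):
  q=h+r*(.435*j+np.array([0,0,.9])); print(r,q,(proj(S,q)-[250,140]+.5)*5-.5,(proj(T,q)-[225,160]+.5)*5-.5+[400,0])
E
```

```text
pos [568.4 207.6 219.9] yaw 1.6 ft [-0.2 -0.4 -0.1] travel m [-0.005   0.0003  0.1239] twist 0.003 rows 2.9731979789695817 7.2
0 [569.6 170.4  48. ] [148.17154303 167.99860053] [517.75831785 204.25741484]
74 [568.750184 202.577124 114.6     ] [112.24650765  98.49826973] [461.14700872 198.06799591]
113 [568.302308 219.535338 149.7     ] [92.76501677 60.80950907] [429.70302309 194.63016692]
```

View pics/s5.png

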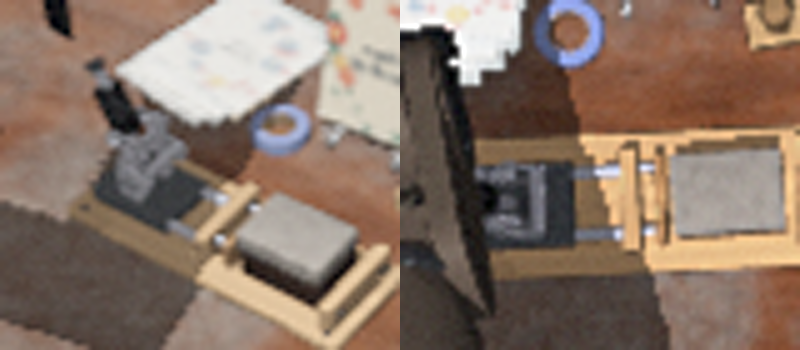

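The box sits square on the bed, and the cap and collar are within a few pixels of prediction. Now descending on the collar.

drive_tool(targets=[{"jaw":0.68,"travel":[-0.004,0,0.035],"twist":0.003},{"jaw":0.68,"travel":[-0.004,0,0.07],"twist":0.003},{"jaw":0.68,"travel":[-0.004,0,0.1],"twist":0.003},{"jaw":0.68,"travel":[-0.004,0,0.115],"twist":0.003},{"jaw":0.68,"travel":[-0.004,0,0.122],"twist":0.003},{"jaw":0.68,"travel":[-0.004,0,0.122],"twist":0.003}])

```text
t: 7.8
eef_pos: [568.9, 197.2, 96.5]
tcp_rot: [-3.139, 0.0, 1.592]
ft_force: [-0.8, -0.3, 0.9]
opening: 0.686
grip_force: 0.0
```

drive_tool(targets=[{"jaw":0.15,"travel":[0,0,0],"twist":0},{"jaw":0.15,"travel":[0,0,0],"twist":0},{"jaw":0.15,"travel":[0,0,0],"twist":0},{"jaw":0.15,"travel":[0,0,0],"twist":0},{"jaw":0.15,"travel":[0,0,0],"twist":0},{"jaw":0.15,"travel":[0,0,0],"twist":0},{"jaw":0.15,"travel":[0,0,0],"twist":0}])

```text
t: 8.38
eef_pos: [569.2, 198.4, 98.0]
tcp_rot: [3.141, -0.0, 1.593]
ft_force: [-1.9, -0.5, 3.2]
opening: 0.286
grip_force: 30.0
```

```bash
python3 g.py 568.8 202.6 96 1.597
```

```text
pos [569.2 198.4  98. ] yaw 1.5929 ft [-1.9 -0.5  3.2] travel m [ 0.0042 -0.0003  0.002 ] twist -0.0041 rows 0.1108040453640778 8.3833
```

Gripped at about 27 mm, so it is on the collar. Lifting along the lever axis.

drive_tool(targets=[{"jaw":0.15,"travel":[0.001,0,-0.003],"twist":0},{"jaw":0.15,"travel":[0.0025,0,-0.006],"twist":0},{"jaw":0.15,"travel":[0.004,0,-0.009],"twist":0},{"jaw":0.15,"travel":[0.006,0,-0.0125],"twist":0},{"jaw":0.15,"travel":[0.006,0,-0.0125],"twist":0},{"jaw":0.15,"travel":[0.006,0,-0.0125],"twist":0}])

```text
t: 8.88
eef_pos: [568.9, 204.2, 110.1]
tcp_rot: [-3.141, 0.0, 1.593]
ft_force: [0.9, -2.8, -8.1]
opening: 0.287
grip_force: 30.0
```

```bash
python3 g.py 568.8 202.6 96 1.597; python3 - <<'E'
import numpy as np
from cell import state
p=state()["eef_pos"]; y0,z0=170.4,48
Y=p[1]-y0;Z=p[2]+18.8-z0;r=np.hypot(Y,Z);a=np.arctan2(Y,Z);print(r,a)
for th in np.arange(.1,1.05,.1): print(round(th,2),np.round([r*np.sin(a-th)-Y, -(r*np.cos(a-th)-Z)],1))
E
```

```text
pos [568.9 204.2 110.1] yaw 1.593 ft [ 0.9 -2.8 -8.1] travel m [-0.0016 -0.0002  0.0141] twist -0.004 rows 0.3403065073545441 8.8833
87.68325678425495 0.3960206801610424
0.1 [-8.2 -3. ]
0.2 [-16.7  -5.1]
0.3 [-25.4  -6.4]
0.4 [-34.2  -6.8]
0.5 [-42.9  -6.3]
0.6 [-51.6  -5. ]
0.7 [-60.1  -2.8]
0.8 [-68.3   0.3]
0.9 [-76.2   4.1]
1.0 [-83.6   8.7]
```

Force along the lever is about 8.5 N, so the collar is lifted about 13 mm. Swinging along the arc.

drive_tool(targets=[{"jaw":0.15,"travel":[-0.004,0,-0.0015],"twist":0},{"jaw":0.15,"travel":[-0.008,0,-0.003],"twist":0},{"jaw":0.15,"travel":[-0.012,0,-0.0043],"twist":0},{"jaw":0.15,"travel":[-0.0165,0,-0.0055],"twist":0},{"jaw":0.15,"travel":[-0.0208,0,-0.0063],"twist":0},{"jaw":0.15,"travel":[-0.025,0,-0.007],"twist":0},{"jaw":0.15,"travel":[-0.0295,0,-0.0074],"twist":0},{"jaw":0.15,"travel":[-0.034,0,-0.0076],"twist":0}])

```text
t: 9.55
eef_pos: [569.7, 170.5, 118.0]
tcp_rot: [3.142, -0.001, 1.592]
ft_force: [0.9, 7.8, -9.1]
opening: 0.281
grip_force: 29.9
```

drive_tool(targets=[{"jaw":0.15,"travel":[-0.0043,0,0],"twist":0},{"jaw":0.15,"travel":[-0.0086,0,0.0002],"twist":0},{"jaw":0.15,"travel":[-0.013,0,0.0007],"twist":0},{"jaw":0.15,"travel":[-0.0172,0,0.0013],"twist":0},{"jaw":0.15,"travel":[-0.0215,0,0.0022],"twist":0},{"jaw":0.15,"travel":[-0.0258,0,0.0032],"twist":0},{"jaw":0.15,"travel":[-0.0258,0,0.0032],"twist":0}])

```text
t: 10.13
eef_pos: [570.6, 143.6, 114.8]
tcp_rot: [3.141, 0.0, 1.592]
ft_force: [0.6, 0.5, -0.8]
opening: 0.148
grip_force: 0.0
```

The collar slipped out of the pads (opening fell to 0.15). I'll look.

```bash
python3 - <<'E'
from h import *
S=read_camera("scene");T=read_camera("top")
a=cv2.resize(S["frame"][140:210,250:330,::-1],None,fx=5,fy=5,interpolation=2);b=cv2.resize(T["frame"][160:230,225:305,::-1],None,fx=5,fy=5,interpolation=2)
cv2.imwrite("pics/s6.png",np.hstack([a,b]))
j=np.array([-.0264,.9996,0]);h=np.array([569.6,170.4,48])
for th in(0,.2,.4,.6,.8,.95):
  f=.45-th
  q=h+113*(np.sin(f)*j+np.array([0,0,np.cos(f)])); print(th,(proj(S,q)-[250,140]+.5)*5-.5,(proj(T,q)-[225,160]+.5)*5-.5+[400,0])
p=state()["eef_pos"];print((proj(S,p)-[250,140]+.5)*5)
E
```

```text
0 [92.76220236 60.76711406] [429.69591088 194.62326763]
0.2 [111.02080568  63.3119129 ] [457.08495182 192.20461111]
0.4 [131.06640723  70.24205761] [487.20094917 190.28103067]
0.6 [152.02996544  81.32335532] [518.64404031 188.94550867]
0.8 [172.97056166  96.10448339] [549.93802112 188.25961211]
0.95 [188.0839116  109.23397022] [572.4326566  188.18864866]
[165.78875899 124.7153533 ]
```

View pics/s6.png

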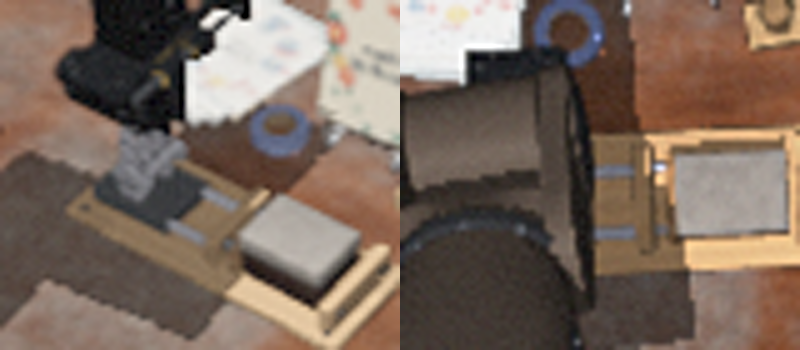

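drive_tool(targets=[{"jaw":0.68,"travel":[0,0,0],"twist":0},{"jaw":0.68,"travel":[0,0,0],"twist":0},{"jaw":0.68,"travel":[0,0,0],"twist":0},{"jaw":0.68,"travel":[0,0,-0.03],"twist":0},{"jaw":0.68,"travel":[0,0,-0.065],"twist":0},{"jaw":0.68,"travel":[0,0,-0.1],"twist":0},{"jaw":0.68,"travel":[0.03,0,-0.115],"twist":0},{"jaw":0.68,"travel":[0.03,0,-0.115],"twist":0}])

```text
t: 10.9
eef_pos: [570.9, 177.5, 233.7]
tcp_rot: [3.135, -0.002, 1.594]
ft_force: [-0.1, 1.0, 0.1]
opening: 0.645
grip_force: 0.0
```

```bash
python3 - <<'E'
from h import *
S=read_camera("scene");crop(S,"s7.png",250,140,330,210,8)
j=np.array([-.0264,.9996,0]);h=np.array([569.6,170.4,48])
for th in(0,.2,.3,.4,.5,.6,.7,.8,.95):
  f=.45-th
  q=[h+r*(np.sin(f)*j+np.array([0,0,np.cos(f)])) for r in(113,86)]; print(th,[((proj(S,k)-[250,140]+.5)*8-.5).round() for k in q])
E
python3 g.py 0 0 0 0
```

```text
0 [array([149.,  98.]), array([170., 139.])]
0.2 [array([178., 102.]), array([193., 143.])]
0.3 [array([194., 106.]), array([204., 146.])]
0.4 [array([210., 113.]), array([217., 151.])]
0.5 [array([227., 121.]), array([229., 157.])]
0.6 [array([244., 130.]), array([242., 165.])]
0.7 [array([260., 142.]), array([255., 173.])]
0.8 [array([277., 154.]), array([267., 183.])]
0.95 [array([301., 175.]), array([285., 198.])]
pos [570.1 176.2 231.4] yaw 1.5948 ft [-0.9 -0.3  0.4] travel m [-0.1625 -0.5741  0.2314] twist 1.5948 rows 15.347187286158297 10.95
```

View pics/s7.png

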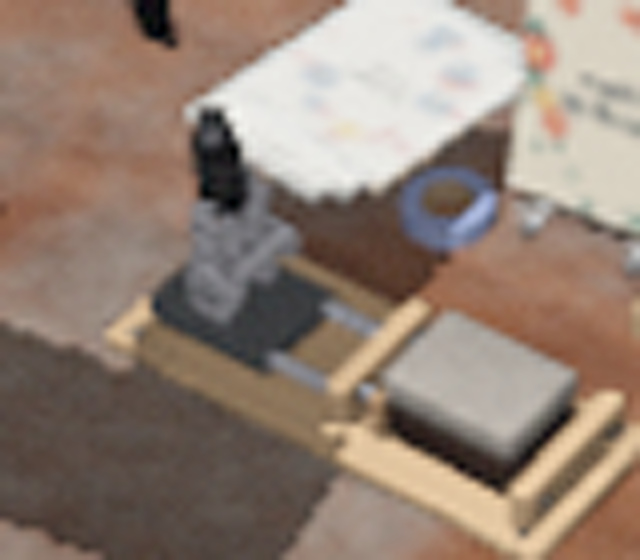

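The lever rests at about 0.4 rad (cap at (210,115)), with the collar up on the gate. The box is still square. I'll regrip, centred this time.

drive_tool(targets=[{"jaw":0.68,"travel":[0,0,0.02],"twist":0},{"jaw":0.68,"travel":[0,0,0.045],"twist":0},{"jaw":0.68,"travel":[0,0,0.06],"twist":0},{"jaw":0.68,"travel":[0,0,0.06],"twist":0},{"jaw":0.68,"travel":[0,0,0.06],"twist":0},{"jaw":0.68,"travel":[0,0,0.06],"twist":0}])

```text
t: 11.45
eef_pos: [570.0, 174.4, 170.0]
tcp_rot: [3.141, -0.0, 1.593]
ft_force: [-0.2, 0.2, 0.5]
opening: 0.681
grip_force: 0.0
```

```bash
python3 g.py 569.4 174 108.5 1.597
```

```text
pos [570.  174.4 170. ] yaw 1.5928 ft [-0.2  0.2  0.5] travel m [-0.0004 -0.0006  0.0615] twist -0.0042 rows 1.4745458422248299 11.45
```

drive_tool(targets=[{"jaw":0.68,"travel":[0,-0.0005,0.03],"twist":0},{"jaw":0.68,"travel":[0,-0.0005,0.05],"twist":0},{"jaw":0.68,"travel":[0,-0.0005,0.0615],"twist":0},{"jaw":0.68,"travel":[0,-0.0005,0.0615],"twist":0},{"jaw":0.15,"travel":[0,-0.0005,0.0615],"twist":0},{"jaw":0.15,"travel":[0,-0.0005,0.0615],"twist":0},{"jaw":0.15,"travel":[0,-0.0005,0.0615],"twist":0},{"jaw":0.15,"travel":[0,-0.0005,0.0615],"twist":0}])

```text
t: 12.12
eef_pos: [569.7, 174.6, 109.2]
tcp_rot: [3.14, -0.0, 1.593]
ft_force: [-0.0, 0.7, -0.6]
opening: 0.458
grip_force: 0.0
```

drive_tool(targets=[{"jaw":0.15,"travel":[0,0,0],"twist":0},{"jaw":0.15,"travel":[0,0,0],"twist":0},{"jaw":0.15,"travel":[0,0,0],"twist":0},{"jaw":0.15,"travel":[0,0,-0.002],"twist":0},{"jaw":0.15,"travel":[0,0,-0.004],"twist":0},{"jaw":0.15,"travel":[0,0,-0.006],"twist":0},{"jaw":0.15,"travel":[0,0,-0.007],"twist":0},{"jaw":0.15,"travel":[0,0,-0.007],"twist":0}])

```text
t: 12.78
eef_pos: [569.5, 174.8, 114.7]
tcp_rot: [3.141, -0.001, 1.593]
ft_force: [5.4, 3.0, -9.9]
opening: 0.29
grip_force: 30.0
```

drive_tool(targets=[{"jaw":0.15,"travel":[-0.003,0,0],"twist":0},{"jaw":0.15,"travel":[-0.006,0,0],"twist":0},{"jaw":0.15,"travel":[-0.009,0,0],"twist":0},{"jaw":0.15,"travel":[-0.009,0,0],"twist":0}])

```text
t: 13.12
eef_pos: [569.7, 166.2, 114.6]
tcp_rot: [3.141, -0.002, 1.592]
ft_force: [3.6, 5.9, -9.2]
opening: 0.292
grip_force: 30.0
```

Moving with a 6 N swing force; continuing.

drive_tool(targets=[{"jaw":0.15,"travel":[-0.003,0,0.0002],"twist":0},{"jaw":0.15,"travel":[-0.006,0,0.0005],"twist":0},{"jaw":0.15,"travel":[-0.009,0,0.0008],"twist":0},{"jaw":0.15,"travel":[-0.009,0,0.0008],"twist":0}])

```text
t: 13.45
eef_pos: [569.9, 157.3, 113.8]
tcp_rot: [3.141, -0.002, 1.592]
ft_force: [4.5, 7.0, -9.1]
opening: 0.289
grip_force: 30.0
```

drive_tool(targets=[{"jaw":0.15,"travel":[-0.003,0,0.0005],"twist":0},{"jaw":0.15,"travel":[-0.006,0,0.001],"twist":0},{"jaw":0.15,"travel":[-0.008,0,0.0015],"twist":0},{"jaw":0.15,"travel":[-0.008,0,0.0015],"twist":0}])

```text
t: 13.78
eef_pos: [570.1, 149.4, 112.4]
tcp_rot: [3.141, -0.002, 1.592]
ft_force: [5.2, 7.7, -8.8]
opening: 0.291
grip_force: 30.0
```

drive_tool(targets=[{"jaw":0.15,"travel":[-0.002,0,0.0006],"twist":0},{"jaw":0.15,"travel":[-0.004,0,0.0012],"twist":0},{"jaw":0.15,"travel":[-0.004,0,0.0012],"twist":0}])

```text
t: 14.03
eef_pos: [570.2, 145.4, 111.2]
tcp_rot: [3.141, -0.002, 1.592]
ft_force: [4.0, 7.2, -8.4]
opening: 0.29
grip_force: 30.0
```

drive_tool(targets=[{"jaw":0.15,"travel":[-0.002,0,0.0006],"twist":0},{"jaw":0.15,"travel":[-0.004,0,0.0013],"twist":0},{"jaw":0.15,"travel":[-0.004,0,0.0013],"twist":0}])

```text
t: 14.28
eef_pos: [570.3, 141.4, 109.9]
tcp_rot: [3.141, -0.002, 1.592]
ft_force: [3.8, 7.5, -8.0]
opening: 0.286
grip_force: 30.0
```

drive_tool(targets=[{"jaw":0.15,"travel":[-0.002,0,0.0007],"twist":0},{"jaw":0.15,"travel":[-0.004,0,0.0014],"twist":0},{"jaw":0.15,"travel":[-0.004,0,0.0014],"twist":0}])

```text
t: 14.53
eef_pos: [570.4, 137.4, 108.5]
tcp_rot: [3.141, -0.002, 1.592]
ft_force: [4.2, 7.2, -7.4]
opening: 0.288
grip_force: 30.0
```

drive_tool(targets=[{"jaw":0.15,"travel":[-0.0015,0,0.0006],"twist":0},{"jaw":0.15,"travel":[-0.003,0,0.0011],"twist":0},{"jaw":0.15,"travel":[-0.003,0,0.0011],"twist":0}])

```text
t: 14.78
eef_pos: [570.4, 134.5, 107.5]
tcp_rot: [3.141, -0.002, 1.592]
ft_force: [4.2, 7.9, -7.7]
opening: 0.285
grip_force: 30.0
```

drive_tool(targets=[{"jaw":0.15,"travel":[-0.0015,0,0.0007],"twist":0},{"jaw":0.15,"travel":[-0.003,0,0.0014],"twist":0},{"jaw":0.15,"travel":[-0.003,0,0.0014],"twist":0}])

```text
t: 15.03
eef_pos: [570.5, 131.5, 106.1]
tcp_rot: [3.141, -0.002, 1.593]
ft_force: [4.1, 7.9, -6.1]
opening: 0.285
grip_force: 30.0
```

drive_tool(targets=[{"jaw":0.15,"travel":[-0.0015,0,0.0007],"twist":0},{"jaw":0.15,"travel":[-0.003,0,0.0014],"twist":0},{"jaw":0.15,"travel":[-0.003,0,0.0014],"twist":0}])

```text
t: 15.28
eef_pos: [570.5, 128.5, 104.8]
tcp_rot: [3.141, -0.001, 1.593]
ft_force: [5.6, 5.3, -6.3]
opening: 0.273
grip_force: 30.0
```

drive_tool(targets=[{"jaw":0.15,"travel":[-0.001,0,0.0005],"twist":0},{"jaw":0.15,"travel":[-0.002,0,0.001],"twist":0},{"jaw":0.15,"travel":[-0.002,0,0.001],"twist":0}])

```text
t: 15.53
eef_pos: [570.4, 125.8, 103.8]
tcp_rot: [3.141, -0.0, 1.593]
ft_force: [1.4, -2.0, 0.1]
opening: 0.194
grip_force: 12.7
```

The pads slipped off the collar near the expected stop. I'll open, rise and check the lever angle with image code.

drive_tool(targets=[{"jaw":0.68,"travel":[0,0,0],"twist":0},{"jaw":0.68,"travel":[0,0,0],"twist":0},{"jaw":0.68,"travel":[0,0,0],"twist":0},{"jaw":0.68,"travel":[0,0,0],"twist":0},{"jaw":0.68,"travel":[0,0,-0.035],"twist":0},{"jaw":0.68,"travel":[0,0,-0.075],"twist":0},{"jaw":0.68,"travel":[0,0,-0.115],"twist":0},{"jaw":0.68,"travel":[0,0,-0.125],"twist":0}])

```text
t: 16.2
eef_pos: [571.9, 125.8, 235.0]
tcp_rot: [3.134, -0.001, 1.593]
ft_force: [0.9, -0.6, -0.6]
opening: 0.664
grip_force: 0.0
```

drive_tool(targets=[{"jaw":0.68,"travel":[0.04,0,-0.125],"twist":0},{"jaw":0.68,"travel":[0.04,0,0],"twist":0},{"jaw":0.3,"travel":[0.08,0,0],"twist":0},{"jaw":0,"travel":[0.11,0,0],"twist":0},{"jaw":0,"travel":[0.11,0,0],"twist":0},{"jaw":0,"travel":[0.11,0,0],"twist":0},{"jaw":0,"travel":[0.11,0,0],"twist":0},{"jaw":0,"travel":[0.11,0,0],"twist":0}])

```text
t: 16.87
eef_pos: [568.0, 234.6, 229.0]
tcp_rot: [3.142, 0.0, 1.592]
ft_force: [0.4, 0.8, -0.4]
opening: 0.318
grip_force: 0.0
```

```bash
python3 g.py 569 200 110 1.597; python3 - <<'E'
from h import *
S=read_camera("scene")
g=cv2.resize(S["frame"][150:178,262:296],None,fx=1,fy=1).min(2)
for i,r in enumerate(g): print(150+i,' '.join('%3d'%v for v in r))
j=np.array([-.0264,.9996,0]);h=np.array([569.6,170.4,48])
for th in(.4,.7,.75,.8,.85,.9,.95):
  f=.45-th
  print(th,[proj(S,h+r*(np.sin(f)*j+np.array([0,0,np.cos(f)]))).round(1) for r in(113,86,40)])
E
```

```text
pos [568.  234.6 229. ] yaw 1.5919 ft [ 0.4  0.8 -0.4] travel m [-0.0346  0.0003  0.119 ] twist -0.0051 rows 2.972430527273736 16.8667
150  98 100 102 107 107 107 108 107 110 108 118 113 103 103 105 150 195 219 227 229 229 229 229 228 229 227 223 210 206 215 224 228 225 221
151 113 110 110 109 111 117 117 116 110 113 106 103  92  92 161 202 220 228 227 224 225 228 227 228 228 227 224 224 226 227 229 229 229 228
152 113 117 118 118 112 118 119 112 109 104 105  99 143 182 205 220 226 231 228 226 223 224 228 229 229 225 215 213 223 226 228 229 229 229
153 110 116 119 122 123 120 109 110 110 108 105 167 201 217 226 226 229 230 231 232 231 229 227 227 227 225 219 216 215 221 229 229 229 229
154  97 109 117 114 116 117 116 119 115 111 103 163 204 211 221 228 227 229 232 231 232 231 230 230 230 228 226 222 219 221 223 226 228 228
155  93 101 106 110 109 110 116 120 114 108 108 123 132 180 215 224 222 223 228 231 232 232 231 231 231 227 227 227 223 216 210 206 215 224
156  95 102 109 109 109 108 111 113 110 108 109 110  85  99 181 214 218 223 224 223 229 231 232 232 232 231 226 225 220 210 2
[... 2775 characters left out ...]
 60  55  55  55  88  85  71  81 123 143
177 127 109  72  73  72  75  77  61  64  63  55  80 106 103  88 105 121 111  84  58  60  59  57  56  61  60  60  54 114 163 137 111 152 155
0.4 [array([275.8, 153.6]), array([276.7, 158.5]), array([278.1, 166.5])]
0.7 [array([282.1, 157.3]), array([281.4, 161.2]), array([280.2, 167.7])]
0.75 [array([283.2, 158. ]), array([282.2, 161.8]), array([280.6, 168. ])]
0.8 [array([284.2, 158.8]), array([283. , 162.4]), array([280.9, 168.3])]
0.85 [array([285.2, 159.7]), array([283.7, 163. ]), array([281.3, 168.6])]
0.9 [array([286.2, 160.5]), array([284.5, 163.7]), array([281.6, 168.9])]
0.95 [array([287.2, 161.4]), array([285.2, 164.4]), array([282. , 169.2])]
```

Image code puts the cap near (284,160), which is about 0.8 rad, with a long exposed stem suggesting the collar is down. I'll check mechanically by pushing the lever from behind with closed fingers.

drive_tool(targets=[{"jaw":0,"travel":[-0.025,0,0.03],"twist":0},{"jaw":0,"travel":[-0.025,0,0.065],"twist":0},{"jaw":0,"travel":[-0.025,0,0.1],"twist":0},{"jaw":0,"travel":[-0.025,0,0.114],"twist":0},{"jaw":0,"travel":[-0.04,0,0.114],"twist":0},{"jaw":0,"travel":[-0.055,0,0.114],"twist":0},{"jaw":0,"travel":[-0.058,0,0.114],"twist":0},{"jaw":0,"travel":[-0.058,0,0.114],"twist":0}])

```text
t: 17.58
eef_pos: [570.1, 175.8, 116.5]
tcp_rot: [3.139, -0.0, 1.59]
ft_force: [-0.8, 0.4, -0.0]
opening: 0.007
grip_force: 0.0
```

drive_tool(targets=[{"jaw":0,"travel":[-0.002,0,0],"twist":0},{"jaw":0,"travel":[-0.004,0,0],"twist":0},{"jaw":0,"travel":[-0.004,0,0],"twist":0}])

```text
t: 17.83
eef_pos: [569.7, 173.8, 115.8]
tcp_rot: [3.14, -0.001, 1.593]
ft_force: [0.7, 0.9, 2.4]
opening: 0.004
grip_force: 1.0
```

drive_tool(targets=[{"jaw":0,"travel":[-0.002,0,0],"twist":0},{"jaw":0,"travel":[-0.004,0,0],"twist":0},{"jaw":0,"travel":[-0.004,0,0],"twist":0}])

```text
t: 18.08
eef_pos: [569.8, 171.1, 115.5]
tcp_rot: [3.14, -0.002, 1.593]
ft_force: [0.6, 10.4, 3.4]
opening: 0.0
grip_force: 5.4
```

drive_tool(targets=[{"jaw":0,"travel":[-0.002,0,0],"twist":0},{"jaw":0,"travel":[-0.004,0,0],"twist":0},{"jaw":0,"travel":[-0.004,0,0],"twist":0}])

```text
t: 18.33
eef_pos: [569.8, 168.8, 115.7]
tcp_rot: [3.139, -0.005, 1.592]
ft_force: [1.0, 21.8, 3.3]
opening: 0.005
grip_force: 10.7
```

The force climbed to 22 N over 2 mm, so the stop is felt. Now I'll back off and test the lock by pushing lightly on the cap from the box side.

drive_tool(targets=[{"jaw":0,"travel":[0.02,0,0],"twist":0},{"jaw":0,"travel":[0.025,0,-0.03],"twist":0},{"jaw":0,"travel":[0.025,0,-0.07],"twist":0},{"jaw":0,"travel":[0.0,0,-0.09],"twist":0},{"jaw":0,"travel":[-0.035,0,-0.09],"twist":0},{"jaw":0,"travel":[-0.07,0,-0.09],"twist":0},{"jaw":0,"travel":[-0.075,0,-0.09],"twist":0},{"jaw":0,"travel":[-0.075,0,-0.09],"twist":0}])

```text
t: 19.0
eef_pos: [571.1, 88.9, 205.1]
tcp_rot: [3.142, 0.0, 1.59]
ft_force: [-0.1, 0.2, 0.4]
opening: 0.005
grip_force: 0.0
```

```bash
python3 g.py 571 98 120 1.597
```

```text
pos [571.1  88.9 205.1] yaw 1.5905 ft [-0.1  0.2  0.4] travel m [0.0091 0.0001 0.0851] twist -0.0065 rows 2.052401835192542 19.0
```

drive_tool(targets=[{"jaw":0,"travel":[0.005,0,0.035],"twist":0},{"jaw":0,"travel":[0.009,0,0.065],"twist":0},{"jaw":0,"travel":[0.009,0,0.085],"twist":0},{"jaw":0,"travel":[0.009,0,0.085],"twist":0},{"jaw":0,"travel":[0.013,0,0.085],"twist":0},{"jaw":0,"travel":[0.017,0,0.085],"twist":0},{"jaw":0,"travel":[0.02,0,0.085],"twist":0},{"jaw":0,"travel":[0.02,0,0.085],"twist":0}])

```text
t: 19.67
eef_pos: [571.2, 111.5, 121.3]
tcp_rot: [3.139, -0.0, 1.594]
ft_force: [0.1, 0.0, 0.7]
opening: 0.008
grip_force: 0.0
```

drive_tool(targets=[{"jaw":0,"travel":[0.002,0,0],"twist":0},{"jaw":0,"travel":[0.004,0,0],"twist":0},{"jaw":0,"travel":[0.004,0,0],"twist":0}])

```text
t: 19.92
eef_pos: [570.8, 114.7, 120.5]
tcp_rot: [3.141, 0.0, 1.593]
ft_force: [-0.3, -1.1, 0.9]
opening: 0.003
grip_force: 0.4
```

drive_tool(targets=[{"jaw":0,"travel":[0.002,0,0],"twist":0},{"jaw":0,"travel":[0.003,0,0],"twist":0},{"jaw":0,"travel":[0.003,0,0],"twist":0}])

```text
t: 20.17
eef_pos: [570.7, 117.5, 120.1]
tcp_rot: [3.141, 0.0, 1.593]
ft_force: [0.9, -2.1, 2.4]
opening: 0.004
grip_force: 1.3
```

drive_tool(targets=[{"jaw":0,"travel":[0.002,0,0],"twist":0},{"jaw":0,"travel":[0.003,0,0],"twist":0},{"jaw":0,"travel":[0.003,0,0],"twist":0}])

```text
t: 20.42
eef_pos: [570.6, 120.4, 120.1]
tcp_rot: [3.141, 0.0, 1.593]
ft_force: [0.1, -4.9, 4.4]
opening: 0.004
grip_force: 2.5
```

drive_tool(targets=[{"jaw":0,"travel":[0.002,0,0],"twist":0},{"jaw":0,"travel":[0.002,0,0],"twist":0},{"jaw":0,"travel":[0.002,0,0],"twist":0}])

```text
t: 20.67
eef_pos: [570.6, 121.6, 120.4]
tcp_rot: [3.141, 0.001, 1.593]
ft_force: [-1.1, -10.7, 7.6]
opening: 0.003
grip_force: 5.3
```

drive_tool(targets=[{"jaw":0,"travel":[0.002,0,0],"twist":0},{"jaw":0,"travel":[0.002,0,0],"twist":0},{"jaw":0,"travel":[0.002,0,0],"twist":0}])

```text
t: 20.92
eef_pos: [570.6, 122.5, 120.7]
tcp_rot: [3.141, 0.003, 1.593]
ft_force: [-1.9, -19.9, 11.0]
opening: 0.004
grip_force: 9.3
```

Locked: 20 N does not move it further. I'll re-seat the lever against its stop from behind, then retreat.

drive_tool(targets=[{"jaw":0,"travel":[-0.02,0,0],"twist":0},{"jaw":0,"travel":[-0.025,0,-0.03],"twist":0},{"jaw":0,"travel":[-0.025,0,-0.07],"twist":0},{"jaw":0,"travel":[0.01,0,-0.085],"twist":0},{"jaw":0,"travel":[0.05,0,-0.085],"twist":0},{"jaw":0,"travel":[0.075,0,-0.07],"twist":0},{"jaw":0,"travel":[0.075,0,-0.03],"twist":0},{"jaw":0,"travel":[0.075,0,0.005],"twist":0}])

```text
t: 21.58
eef_pos: [568.3, 201.6, 114.3]
tcp_rot: [3.14, -0.001, 1.595]
ft_force: [1.3, -0.1, -0.9]
opening: 0.009
grip_force: 0.0
```

drive_tool(targets=[{"jaw":0,"travel":[0,0,0],"twist":0},{"jaw":0,"travel":[-0.01,0,0],"twist":0},{"jaw":0,"travel":[-0.02,0,0],"twist":0},{"jaw":0,"travel":[-0.024,0,0],"twist":0},{"jaw":0,"travel":[-0.027,0,0],"twist":0},{"jaw":0,"travel":[-0.03,0,0],"twist":0},{"jaw":0,"travel":[-0.03,0,0],"twist":0},{"jaw":0,"travel":[-0.03,0,0],"twist":0}])

```text
t: 22.25
eef_pos: [570.1, 170.2, 116.9]
tcp_rot: [3.138, -0.003, 1.591]
ft_force: [0.5, 11.8, -2.1]
opening: 0.003
grip_force: 4.9
```

drive_tool(targets=[{"jaw":0,"travel":[0.02,0,0],"twist":0},{"jaw":0,"travel":[0.035,0,-0.025],"twist":0},{"jaw":0,"travel":[0.04,0,-0.065],"twist":0},{"jaw":0,"travel":[0.06,0,-0.1],"twist":0},{"jaw":0,"travel":[0.09,0,-0.12],"twist":0},{"jaw":0,"travel":[0.12,0,-0.12],"twist":0},{"jaw":0,"travel":[0.15,0,-0.12],"twist":0},{"jaw":0,"travel":[0.15,0,-0.12],"twist":0}])

```text
t: 22.92
eef_pos: [566.0, 322.8, 237.5]
tcp_rot: [3.138, -0.002, 1.595]
ft_force: [-0.1, 0.2, 0.1]
opening: 0.005
grip_force: 0.0
```

```bash
python3 - <<'E'
from h import *
T=read_camera("top"); f=T["frame"].astype(int)
for v in(195,200,205): print(v,"R-B",[(u,f[v,u,0]-f[v,u,2]) for u in range(268,314)])
L=(f.max(2)-f.min(2)<26)&(f.mean(2)>90); L=L.astype(np.uint8); L[:, :272]=0; L[:,312:]=0; L[:185]=0; L[218:]=0
n,l,s,c=cv2.connectedComponentsWithStats(L); k=1+s[1:,4].argmax(); print(s[k])
r=cv2.minAreaRect(np.argwhere(l==k)[:,::-1].astype(np.float32)); 
P=np.array([ray(T,*p,62) for p in cv2.boxPoints(r)]); print(P.round(1).tolist(),P.mean(0),r)
print(state()["ft_force"],state()["eef_pos"])
E
```

```text
195 R-B [(268, np.int64(47)), (269, np.int64(52)), (270, np.int64(53)), (271, np.int64(51)), (272, np.int64(51)), (273, np.int64(51)), (274, np.int64(73)), (275, np.int64(99)), (276, np.int64(97)), (277, np.int64(94)), (278, np.int64(49)), (279, np.int64(106)), (280, np.int64(96)), (281, np.int64(50)), (282, np.int64(9)), (283, np.int64(11)), (284, np.int64(14)), (285, np.int64(15)), (286, np.int64(15)), (287, np.int64(11)), (288, np.int64(15)), (289, np.int64(13)), (290, np.int64(14)), (291, np.int64(14)), (292, np.int64(16)), (293, np.int64(13)), (294, np.int64(15)), (295, np.int64(14)), (296, np.int64(14)), (297, np.int64(14)), (298, np.int64(14)), (299, np.int64(14)), (300, np.int64(14)), (301, np.int64(12)), (302, np.int64(12)), (303, np.int64(10)), (304, np.int64(63)), (305, np.int64(100)), (306, np.int64(97)), (307, np.int64(96)), (308, np.int64(92)), (309, np.int64(93)), (310, np.int64(97)), (311, np.int64(77)), (312, np.int64(83)), (313, np.int64(84))]
200 R-B [(268, np.int64(92)), (269, np.int64(94)), (270, np.int64(94)), (271, np.int64(93)), (272, np.int64(96)), (273, np.i
[... 1386 characters left out ...]
 (293, np.int64(13)), (294, np.int64(9)), (295, np.int64(9)), (296, np.int64(9)), (297, np.int64(7)), (298, np.int64(10)), (299, np.int64(9)), (300, np.int64(11)), (301, np.int64(11)), (302, np.int64(7)), (303, np.int64(6)), (304, np.int64(40)), (305, np.int64(102)), (306, np.int64(96)), (307, np.int64(96)), (308, np.int64(53)), (309, np.int64(97)), (310, np.int64(98)), (311, np.int64(60)), (312, np.int64(78)), (313, np.int64(78))]
[282 190  23  17 359]
[[544.4, 40.2, 62.0], [605.4, 39.3, 62.0], [603.6, -44.3, 62.0], [542.6, -43.1, 62.0]] [573.998537    -1.96116241  62.        ] ((293.0, 198.0), (22.0, 16.0), 0.0)
[ 0.1129916  -0.97671495 -0.31383728] [566.06357109 320.8251572  236.86976654]
```

Box centre (574, -2) mm matches the bed centre: it is against the fence with the jaw on it, and the arm is clear.

```bash
python3 -c "from cell import *;print(job_done())"
```

```text
the job is handed in; nothing more can be done
None
```

I handed the job in at about 23 s. The box measured within about 2 mm of the bed centre and against the fence, and the lever was at its stop and held when I pushed it back with 20 N; the collar slipped from the grip twice, the second time near the stop, so I seated the lever by pushing it from behind. No verdict came back.

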